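Close the carton and take the hood off its lid set

ROBOT

A 6-joint arm with a two-finger parallel gripper is mounted at the origin on the work surface; the furniture and walls round the work are solid. World frame = base frame: x ahead of the robot, y to its left, z up, the work surface at z = 0. Lengths are in m, angles in rad, forces in N, time in s.
With the tool pointing down it reaches from about 0.225 to 0.875 m from the base axis. Payload 3.4 kg.
Tool frame: the origin (TCP) lies at the very end of the fingers, on their centre line; the grasp point (between the pads) lies 19 mm behind it; z points along the fingers, y is the line along which they close (so a half turn about z gives the same grasp; the last joint's range is limited). The gripper opens to 85 mm and grips with 20 to 120 N. Pads are 22 mm wide; open, the fingers measure 114 mm over their backs; the gripper's body (76 mm by 85 mm) begins 54 mm behind the grasp point. The pads swing forward as they close: fully open they stand 13 mm farther back than shut.
Start: joints at [1.112, 0.276, 1.505, -0, 1.361, -0.121], TCP at [0.191, 0.543, 0.231] pointing down, gripper open.
Joint ranges: [-2.89, 2.89], [-0.75, 2.08], [0.22, 2.7], [-1.18, 4.32], [0.11, 2.71], [-2.7, 2.7]. Speed limits (rad/s): [2.57, 2.57, 3.14, 3.14, 3.14, 3.14].

INTERFACE

Orientations are given as a unit quaternion [x, y, z, w].
In Python, from cell import bot, eyes gives the robot as it stands.
- The arm moves only by the tool servo_tool, never from a script. Its argument "motion" is a list that holds one entry, the list of rows, each a list of 6 numbers: the shift along the world's x, y, z in cm, then the turn, a rotation vector about the world's x, y, z in degrees. A call has 1 to 10 rows; each row is the pose to reach, as a shift and turn from the pose commanded when the call began; what a row does not reach only later rows make up. A row lasts 1/12 s, in which the tool goes at most 41.7 mm and 7.16 degrees, less where a joint would pass 70% of its speed; a pose out of reach is approached as far as the arm can. A call with a gripper value outside its range is refused whole. "fingers" is the opening, from 0 (shut) to 1 (fully open), set as the call begins (left out, the last holds). The fingers move at their own pace and stop on an object; "squeeze" is the grip in N (left out, the last holds). Time passes only in rows, so rows that repeat a pose let the fingers close. It gives the time, the measured TCP pose, the force, the opening and the grip force at its end, in the units of the state.
- bot.get_obs(): the state, without advancing time (a new reading comes with each control period).
- eyes.camera(name): name is "side" or "top"; returns (picture, depth): 400x640x3 uint8, red, green, blue; 400x640 float32, m along the optical axis (not along the pixel's ray), 0 where there is no reading.
- eyes.calibration(name): a dict with "fov_y" (degrees; the focal length in pixels is half the picture's height over the tangent of half this angle, whatever the lens; pixels are square), "cx", "cy" (the principal point, pixels), "rvec" (rotation vector, rad) and "tvec" (3), from world to camera coordinates, as OpenCV has them. Camera axes: x right, y down, z forward; pixel columns grow to the right and rows downward; lengths in m; the calibration is good to about 2 mm. A picture is of the moment at which its call begins. calibration takes no time and is no camera call.
- bot.sign_off(): hands the job in; it is judged then, once.
The state is a dict: "time": time; "q": joint angles; "qd": joint speeds; "effort": joint torques, N m; "tcp_pos": TCP position; "tool_rot": TCP orientation; "wrist_force": force on the tool from outside, world axes, zero at the start; "moment": the same for the moment, N m; "width": opening from 0.0 (shut) to 1.0 (fully open); "grip_force": force on a finger pad.
Only numpy, scipy, OpenCV 4.12 (cv2) and the standard library are available. Lean on these libraries where they do the work, as an engineer would, in place of code of your own. Each camera call takes 0.05 s, during which the arm holds its last target. There are 200 camera calls.

TASK

Close the cardboard carton: fold its short flap down flat, then the long flap flat over it. Lift the nested pair of lids together by the inner lid's wooden post, set them squarely on the carton without dropping them or letting them come apart, and let go. Then lift the metal outer lid off alone by its collar, leaving the inner lid seated and undisturbed, and finish still holding the outer lid level and still about 10 cm straight above where it sat; do not move the jars, tin or tape roll.

Things in the scene. Friction and masses are not known exactly. Their poses are not given: they have to be found in the camera images.
- carton: open square cardboard carton, 140 x 140 mm outside, fixed to the table; origin at the centre of its underside, z up. Its flaps hinge on the two top edges at y = -70 mm (short flap, hinge at z = 80 mm) and y = +70 mm (long flap, hinge at z = 83 mm) of its own frame, hinge lines along its x. Board 3 mm thick; with both flaps shut its top is at z = 86 mm. It is turned at most about 17 degrees.
- short_flap (a joint): hinge angle of the short flap (132 mm along the hinge, 55 mm from hinge to free edge), rad: 0 = shut flat and pointing to +y of the carton, 1.57 = upright, more = leaning outward; stop at 0; starts standing open. Light, and the crease is stiff enough that it stays where it is left
- long_flap (a joint): hinge angle of the long flap (132 mm along the hinge, 100 mm from hinge to free edge), rad: 0 = shut flat over the short flap and pointing to -y of the carton, 1.57 = upright, more = leaning outward; stop at 0; starts standing open, stays where it is left
- inner_lid: inner lid: square plywood cap, 154 mm outside, 148 inside (4 mm play all round on the carton), skirt 12 mm deep under a 4 mm plate, about 0.16 kg. Origin at the centre of the skirt's lower edge, sides along x and y. Starts on the table. Seated on the shut carton its origin is 74 mm above the carton's, sides parallel (any quarter turn)
- post_top (a point): top centre of the inner lid's square wooden post, 66 mm above the lid's origin; the post is 22 x 22 mm, faces along the lid's x and y, and stands 26 mm out of the outer lid's collar when nested. Lifting by the post lifts both lids
- outer_lid: outer lid: square sheet-metal cap, 166 mm outside, 160 inside, skirt 12 mm deep under a 4 mm plate, about 0.14 kg. Origin at the centre of the skirt's lower edge, sides along x and y. It lies loose over the inner lid, plate on plate, its origin then 4 mm above the inner lid's
- collar_top (a point): top centre of the outer lid's square collar, 36 mm above the lid's origin; the collar is 46 x 46 mm outside, 38 inside, 20 mm tall, faces along the lid's x and y, round the hole through which the post stands. Lifting by the collar lifts the outer lid only
- saffron_jar: round jar with a wooden-looking cap, 49 mm across, 76 mm tall; a bystander standing loose on the table, origin at the centre of its underside
- gummed_tape: lying roll of tape, 75 mm across, 19 mm tall; a bystander standing loose on the table, origin at the centre of its underside
- tin: round food tin, 75 mm across, 58 mm tall; a bystander standing loose on the table, origin at the centre of its underside
- spice_jar: narrow spice jar, 42 mm across, 97 mm tall; a bystander standing loose on the table, origin at the centre of its underside
Not all that is in view belongs to the job. Several things have the shape of the outer_lid; the one meant has the colours described above.

How it is judged:
By the outcome, as a careful person would: the job done as asked, in the order asked, and still so for the second after the job is handed in, while the arm keeps its last pose, push and grip.
It also fails if it takes over 58 s, if anything falls off the work surface, if the arm or the gripper's body presses on something with over 40 N, if the wrist force passes 120 N, or if a joint passes its speed limit or range.

## Working session

There is one attempt and no reset: what is moved stays moved. The work goes in short steps, Python scripts to look and compute and a tool call to move; the robot and the scene stay as the last step left them, time stands still between calls to the robot, and variables do not carry over. Pictures are saved under pics/ and viewed, at most 10 in all, crops included, and the job is handed in when it is done.

Besides the shell and the picture viewer there is one more tool, called after "Call:" as name(argument=value, ...) on one line, values as JSON. servo_tool: Moves the arm, as the interface text tells. Its arguments: {"type":"object","properties":{"motion":{"type":"array","items":{"type":"array","items":{"type":"array","items":{"type":"number"}}}},"fingers":{"type":"number"},"squeeze":{"type":"number"}},"required":["motion"]}

```bash
mkdir -p pics; ls; cat > h.py <<'E'
import numpy as np, cv2, pickle
from cell import bot, eyes
def shot(name, tag):
    p,d=eyes.camera(name); cv2.imwrite(f'pics/{tag}.png',p[:,:,::-1]); np.savez(f'{tag}.npz',p=p,d=d,**{k:np.array(v) for k,v in eyes.calibration(name).items()})
    return p,d
def cloud(tag):
    z=np.load(f'{tag}.npz'); d=z['d']; f=200/np.tan(np.radians(float(z['fov_y']))/2)
    v,u=np.mgrid[:400,:640]; c=np.stack([(u-z['cx'])/f*d,(v-z['cy'])/f*d,d],-1)
    R=cv2.Rodrigues(z['rvec'])[0]; w=(c-z['tvec'].ravel())@R
    w[d==0]=np.nan; return w
E
python3 - <<'E'
from h import *
for n in('side','top'):
    shot(n,n+'0'); print(eyes.calibration(n))
a=np.vstack([cv2.imread('pics/side0.png'),cv2.imread('pics/top0.png')]); 
print(bot.get_obs())
E
```

```text
pics
{'fov_y': 50.48169959493491, 'cx': 322.44437997301475, 'cy': 201.39459251359432, 'rvec': array([ 2.21101412, -0.29786475,  0.11586073]), 'tvec': array([-0.44459423,  0.14754857,  1.35734644])}
{'fov_y': 50.4804476870422, 'cx': 321.37363089593794, 'cy': 195.59301589289976, 'rvec': array([ 2.11415951, -2.14687584,  0.20423069]), 'tvec': array([-0.03342484,  0.50041949,  1.46034322])}
{'time': 0.1, 'q': array([ 1.11200309e+00,  2.76513383e-01,  1.50602671e+00,  1.26173604e-05,
        1.36067291e+00, -1.20986379e-01]), 'qd': array([-0.00043591,  0.00016827, -0.00460226,  0.00067226,  0.00151224,
       -0.00025582]), 'effort': array([ 3.23886627e-03, -4.17698979e+01, -2.46404582e+01, -7.36100537e-05,
        5.82672888e-03,  1.14568928e-05]), 'tcp_pos': array([0.19034866, 0.54207931, 0.23052864]), 'tool_rot': array([ 1.68102732e-01,  9.85769149e-01, -7.74606324e-04, -2.37496934e-04]), 'wrist_force': array([-0.20799015, -0.1821963 , -0.50330484]), 'moment': array([-0.02031486, -0.00268773,  0.04997799]), 'grip_force': 0.0, 'width': 0.9991012343959828}
```

View pics/side0.png

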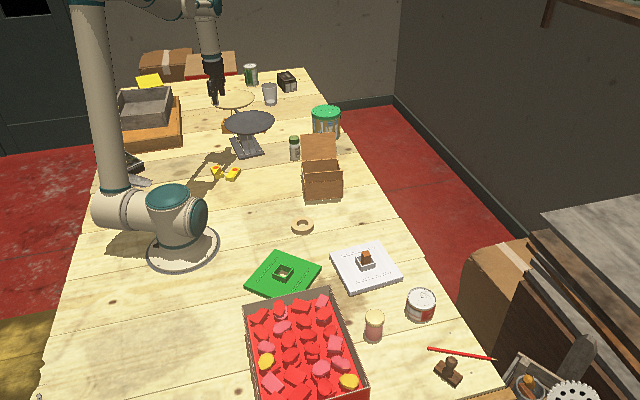

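View pics/top0.png

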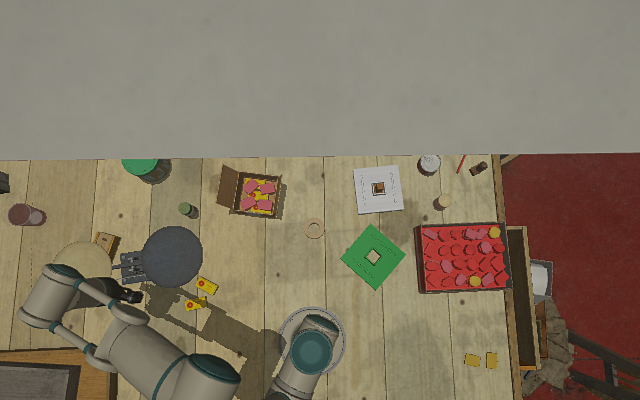

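The side view shows the carton at (322,170) with its long flap up at (320,145), the post pair at (366,262), and a green lid at (283,272). In the top view these are at (255,195), (378,188) and (373,257). Two things have the outer lid's shape:
- **Green lid:** side (283,272). It has no post in its collar.
- **Pale grey lid:** side (366,262). It is metal-coloured with a wooden post through its collar, so it fits the description.

I'll confirm this in a crop and measure.

```bash
python3 - <<'E'
from h import *
s=cv2.imread('pics/side0.png'); t=cv2.imread('pics/top0.png')
c=lambda im,x,y,w,h:cv2.resize(im[y:y+h,x:x+w],(400,300),interpolation=cv2.INTER_CUBIC)
cv2.imwrite('pics/crop1.png',np.vstack([np.hstack([c(s,325,225,80,60+15),c(s,280,125,80,75+5)]),np.hstack([c(t,338,160,80,60),c(t,210,155,80,68)])]))
W=cloud('top0'); S=cloud('side0')
def rect(P):
    r=cv2.minAreaRect(P[:,:2].astype(np.float32)); return np.round(r[0],4),np.round(r[1],4),round(r[2],2)
# nested lid: plate top z ~ 20mm
for nm,C in(('top',W),('side',S)):
    x,y,z=C[...,0],C[...,1],C[...,2]
    def q(l,m): 
        P=C[m]; print(nm,l,len(P), np.round(np.nanmedian(P,0),4), rect(P) if len(P)>4 else '')
    box=(x>0.3)&(x<.68)&(y<-0.1)&(y>-.4)
    if nm=='top': vv,uu=np.mgrid[:400,:640]; roi=(uu>345)&(uu<410)&(vv>158)&(vv<220); rc=(uu>210)&(uu<292)&(vv>160)&(vv<222)
    else: roi=(uu>325)&(uu<408)&(vv>232)&(vv<298); rc=(uu>295)&(uu<348)&(vv>130)&(vv<205)
    q('plate',roi&(z>.014)&(z<.026)); q('collar',roi&(z>.036)&(z<.046)); q('post',roi&(z>.060)&(z<.075))
    m=rc&(z>.01)
    print(np.histogram(z[m],bins=np.arange(0,.21,.01))[0])
    q('rim',rc&(z>.07)&(z<.09)); q('hi',rc&(z>.1)); q('all',m)
    np.save(nm+'c.npy',C[m])
E
```

```text
top plate 1771 [ 0.5229 -0.2451  0.0209] (array([ 0.5276, -0.2469]), array([0.1678, 0.1678]), 4.85)
top collar 58 [ 0.5236 -0.2409  0.0404] (array([ 0.5274, -0.2467]), array([0.0456, 0.0464]), 5.48)
top post 42 [ 0.5272 -0.2473  0.0665] (array([ 0.5279, -0.2467]), array([0.0217, 0.0221]), 1.25)
[  0 145 498 410  59  53  66 108 145  92  88 100  87 101  74  73  82  74
   4   0]
top rim 253 [0.5074 0.2161 0.0813] (array([0.5086, 0.1885]), array([0.1461, 0.1423]), 82.11)
top hi 683 [0.5158 0.2759 0.1356] (array([0.5094, 0.1968]), array([0.1969, 0.1324]), 82.09)
top all 2259 [0.5131 0.2175 0.0537] (array([0.5236, 0.2204]), array([0.2503, 0.1997]), 79.96)
side plate 2159 [ 0.5183 -0.2646  0.0205] (array([ 0.5255, -0.245 ]), array([0.1696, 0.1725]), 5.28)
side collar 96 [ 0.5173 -0.2561  0.0398] (array([ 0.5241, -0.2471]), array([0.0463, 0.0491]), 6.72)
side post 60 [ 0.5244 -0.2513  0.0659] (array([ 0.4528, -0.3023]), array([0.2088, 0.0293]), 36.68)
[  0 107 112 179 187 194 195 178 186 187 160 171 181 142  92  98 108  77
   2   0]
side rim 364 [0.4994 0.2484 0.0801] (array([0.5134, 0.2598]), array([0.3056, 0.142 ]), 83.7)
side hi 1031 [0.5117 0.2742 0.1302] (array([0.5137, 0.2538]), array([0.3195, 0.1371]), 84.13)
side all 2556 [0.5071 0.255  0.0866] (array([0.529 , 0.3357]), array([0.4928, 0.1821]), 74.88)
```

View pics/crop1.png

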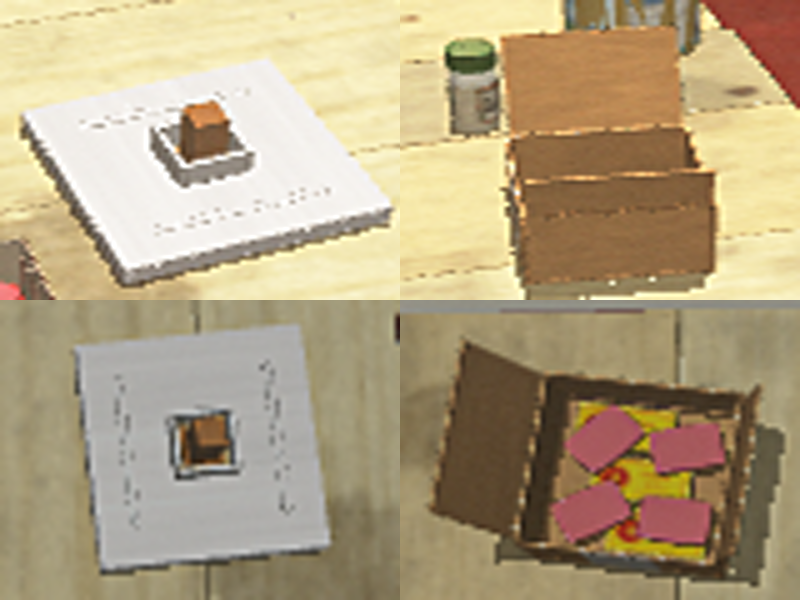

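The crop confirms it: the pale metal lid with the wooden post, at side (366,262), is the nested pair, while the green one has no post. The carton's long flap leans outward on the +y (left) side, and the short flap stands nearly upright on the right.

```bash
python3 - <<'E'
from h import *
W=cloud('top0'); S=cloud('side0'); vv,uu=np.mgrid[:400,:640]
a=np.radians(-7.9); R=np.array([[np.cos(a),-np.sin(a)],[np.sin(a),np.cos(a)]])
c0=np.array([.511,.19])
T=W[(uu>210)&(uu<292)&(vv>158)&(vv<222)]; Q=S[(uu>295)&(uu<348)&(vv>130)&(vv<205)]
for n,P in(('top',T),('side',Q)):
    L=np.c_[(P[:,:2]-c0)@R,P[:,2]]; L=L[(abs(L[:,0])<.1)&(abs(L[:,1])<.16)&(L[:,2]>.008)]
    for zl,zh in((.02,.05),(.05,.079),(.079,.09),(.1,.12),(.12,.14),(.14,.16),(.16,.19)):
        M=L[(L[:,2]>zl)&(L[:,2]<zh)]
        A=M[M[:,1]<0];B=M[M[:,1]>.0]
        f=lambda G:np.round(1000*np.r_[np.percentile(G[:,0],[1,99]),np.percentile(G[:,1],[1,50,99]),np.median(G[:,2])]).astype(int) if len(G)>3 else None
        print(n,zl,zh,'neg',len(A),f(A),'pos',len(B),f(B))
for l,u0,u1,v0,v1 in(('spice',176,200,200,222),('tin',415,442,150,176),('saff',433,455,190,212),('tape',303,327,216,240)):
    P=W[v0:v1,u0:u1].reshape(-1,3); P=P[P[:,2]>.01]; P=P[P[:,2]>np.nanmax(P[:,2])-.01]; print(l,cv2.minEnclosingCircle(P[:,:2].astype(np.float32)),np.nanmax(P[:,2]))
for v in (50,150): print('wall',W[v,200],W[v,400])
E
```

```text
top 0.02 0.05 neg 470 [-73  65 -68 -29  -1  29] pos 497 [-73  65   1  28  66  30]
top 0.05 0.079 neg 73 [-73  67 -73 -46  -3  69] pos 135 [-73  67   2  64  68  67]
top 0.079 0.09 neg 71 [-73  67 -75 -70  -1  83] pos 93 [-73  67   2  66  71  83]
top 0.1 0.12 neg 49 [-68  61 -85 -82 -78 111] pos 139 [-67  62  72  78  85 111]
top 0.12 0.14 neg 58 [-67  61 -92 -89 -85 131] pos 130 [-66  62  79  85  89 130]
top 0.14 0.16 neg 0 None pos 147 [-68  61  86  92  98 150]
top 0.16 0.19 neg 0 None pos 160 [-67  61  94 100 105 170]
side 0.02 0.05 neg 258 [-75  62 -78 -71 -30  34] pos 152 [-75  61  18  65  72  40]
side 0.05 0.079 neg 263 [-75  62 -78 -71 -25  64] pos 252 [-75  63   9  65  72  65]
side 0.079 0.09 neg 76 [-75  62 -81 -76 -12  84] pos 119 [-74  64   6  68  78  84]
side 0.1 0.12 neg 146 [-69  59 -90 -84 -78 111] pos 183 [-70  59  67  78  86 110]
side 0.12 0.14 neg 111 [-69  58 -95 -89 -83 128] pos 212 [-69  60  76  86  96 130]
side 0.14 0.16 neg 0 None pos 190 [-70  60  82  93 101 150]
side 0.16 0.19 neg 0 None pos 187 [-69  59  90 100 108 169]
spice ((0.45309609174728394, 0.4263994097709656), 0.020631439983844757) 0.10813809042612507
tin ((0.2899671792984009, -0.08439190685749054), 0.00716458959504962) 1.3111536310718201
saff ((0.4715292155742645, -0.46927663683891296), 0.023725759238004684) 0.08659303871414684
tape ((0.3889933228492737, -0.012298244051635265), 0.03728089854121208) 0.029338590848193277
wall [0.33927495 0.03286634 1.33013013] [ 0.33865085 -0.06794246  1.32917271]
wall [0.29324992 0.03675031 1.30988505] [ 0.29196438 -0.06941146  1.30932184]
```

Carton: centre ≈ (0.507, 0.189), yaw −7.9°, both flaps leaning about 110°. Lids: (0.5275, −0.2465), yaw +4.9°. First I'll rise and travel to the outer side of the short flap with the fingers shut.

Call:
servo_tool(motion=[[[0,0,4,0,0,0],[0,0,8,0,0,0],[0,0,12,0,0,4],[2,-3.1,12,0,0,8],[4,-6.3,12,0,0,11.4],[6,-9.4,12,0,0,11.4],[8,-12.6,12,0,0,11.4],[10,-15.7,12,0,0,11.4],[12,-18.9,12,0,0,11.4],[14,-22,12,0,0,11.4]]], fingers=0, squeeze=20)

```text
time: 0.93
tcp_pos: [0.3309, 0.3207, 0.351]
tool_rot: [0.069, 0.998, -0.0, -0.0]
wrist_force: [0.1, 0.5, 0.1]
width: -0.002
grip_force: 0.0
```

Call:
servo_tool(motion=[[[2,-3.1,0,0,0,0],[4,-6.3,0,0,0,0],[6,-9.4,0,0,0,0],[8,-12.6,0,0,0,0],[10,-15.7,0,0,0,0],[12,-18.9,0,0,0,0],[14,-22,0,0,0,0],[16,-25.2,-3,0,0,0],[16,-25.2,-6,0,0,0],[16,-25.2,-6,0,0,0]]])

```text
time: 1.77
tcp_pos: [0.4872, 0.0684, 0.2845]
tool_rot: [0.071, 0.997, -0.001, -0.007]
wrist_force: [-0.7, 0.5, -1.3]
width: 0.002
grip_force: 0.0
```

Call:
servo_tool(motion=[[[0,0,-4,0,0,0],[0,0,-8,0,0,0],[0,0,-12,0,0,0],[0,0,-15,0,0,0],[0,0,-17,0,0,0],[0,0,-17,0,0,0],[0,0,-17,0,0,0]]])

```text
time: 2.35
tcp_pos: [0.4905, 0.0713, 0.1217]
tool_rot: [0.069, 0.998, 0.0, -0.001]
wrist_force: [0.7, -0.4, 0.4]
width: 0.004
grip_force: 0.0
```

Call:
servo_tool(motion=[[[0.2,1.5,0,0,0,0],[0.4,3,0,0,0,0],[0.55,4,0,0,0,0],[0.7,5,-0.1,0,0,0],[0.8,5.7,-0.5,0,0,0],[0.9,6.4,-1,0,0,0],[0.95,6.9,-1.6,0,0,0],[1,7.3,-2.3,0,0,0],[1.05,7.5,-3,0,0,0],[1.05,7.6,-3.5,0,0,0]]])

```text
time: 3.18
tcp_pos: [0.5007, 0.1467, 0.085]
tool_rot: [0.069, 0.998, -0.0, -0.001]
wrist_force: [1.2, 0.1, 0.9]
width: 0.0
grip_force: 0.4
```

Press down gently and look from the side.

Call:
servo_tool(motion=[[[0,0,-0.2,0,0,0],[0,0,-0.3,0,0,0],[0,0,-0.4,0,0,0],[0,0,-0.4,0,0,0]]])

```text
time: 3.52
tcp_pos: [0.5004, 0.1465, 0.083]
tool_rot: [0.07, 0.998, 0.0, -0.001]
wrist_force: [-3.0, 1.1, 7.4]
width: -0.002
grip_force: 3.6
```

```bash
python3 - <<'E'
from h import *
print(bot.get_obs()['wrist_force'],bot.get_obs()['tcp_pos'])
shot('side','side1');shot('top','top1')
s=cv2.imread('pics/side1.png'); t=cv2.imread('pics/top1.png')
c=lambda im,x,y,w,h:cv2.resize(im[y:y+h,x:x+w],(400,400),interpolation=cv2.INTER_CUBIC)
cv2.imwrite('pics/crop2.png',np.hstack([c(s,270,110,110,110),c(t,200,140,110,110)]))
E
```

```text
[-2.97413062  1.11291628  7.42131787] [0.5003956  0.14649977 0.08296865]
```

View pics/crop2.png

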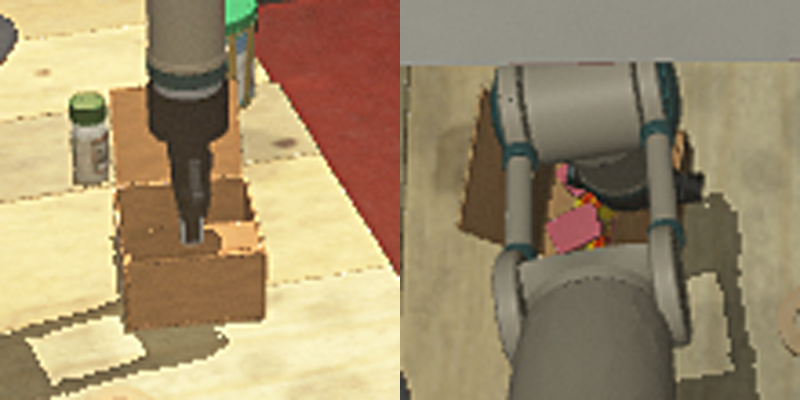

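The short flap lies flat under the fingertip (side crop, about (190,235)). Next is the long flap.

Call:
servo_tool(motion=[[[0,0,4,0,0,0],[0,0,8,0,0,0],[0,0,12,0,0,0],[0,0,16,0,0,0],[0.6,4,18,0,0,0],[1.2,8,18,0,0,0],[1.8,12,18,0,0,0],[2.4,16,18,0,0,0],[2.5,17.4,15,0,0,0],[2.5,17.4,12,0,0,0]]])

```text
time: 4.45
tcp_pos: [0.5277, 0.3248, 0.2028]
tool_rot: [0.068, 0.998, 0.002, 0.002]
wrist_force: [0.5, -0.6, -0.8]
width: -0.001
grip_force: 0.0
```

Call:
servo_tool(motion=[[[0,0,-3,0,0,0],[0,0,-4.7,0,0,0],[0,0,-4.7,0,0,0],[-0.2,-1.4,-4.7,0,0,0],[-0.4,-2.8,-4.7,0,0,0],[-0.55,-4.1,-4.5,0,0,0],[-0.75,-5.3,-4.4,0,0,0],[-0.9,-6.3,-4.6,0,0,0],[-1.05,-7.5,-5,0,0,0],[-1.2,-8.6,-5.5,0,0,0]]])

```text
time: 5.28
tcp_pos: [0.5143, 0.2331, 0.148]
tool_rot: [0.07, 0.998, 0.0, 0.001]
wrist_force: [0.3, 0.4, 0.6]
width: -0.004
grip_force: 0.2
```

Call:
servo_tool(motion=[[[-0.15,-1,-0.7,0,0,0],[-0.25,-1.8,-1.5,0,0,0],[-0.35,-2.4,-2.3,0,0,0],[-0.4,-2.9,-3.2,0,0,0],[-0.45,-3.3,-4.2,0,0,0],[-0.5,-3.5,-5.1,0,0,0],[-0.5,-3.6,-5.7,0,0,0],[-0.5,-3.6,-6,0,0,0],[-0.5,-3.6,-6.1,0,0,0],[-0.5,-3.6,-6.1,0,0,0]]])

```text
time: 6.12
tcp_pos: [0.5089, 0.1987, 0.0862]
tool_rot: [0.069, 0.998, -0.0, -0.0]
wrist_force: [0.5, 0.8, -0.2]
width: 0.005
grip_force: 0.0
```

Call:
servo_tool(motion=[[[0,0,-0.1,0,0,0],[0,0,-0.2,0,0,0],[0,0,-0.3,0,0,0],[0,0,-0.3,0,0,0]]])

```text
time: 6.45
tcp_pos: [0.5093, 0.1989, 0.0857]
tool_rot: [0.069, 0.998, 0.0, 0.001]
wrist_force: [-2.9, -1.4, 14.8]
width: -0.0
grip_force: 7.4
```

Call:
servo_tool(motion=[[[0,0,4,0,0,0],[0,0,8,0,0,0],[0.2,-4,12,0,0,3],[0.3,-8,12,0,0,6],[0.5,-12,12,0,0,9],[0.7,-16,12,0,0,12.8],[0.8,-20,12,0,0,12.8],[1,-24,12,0,0,12.8],[1.1,-28,12,0,0,12.8],[1.3,-32,12,0,0,12.8]]], fingers=1)

```text
time: 7.28
tcp_pos: [0.5222, -0.1232, 0.2036]
tool_rot: [-0.042, 0.999, -0.0, 0.001]
wrist_force: [0.6, 0.1, 0.8]
width: 1.004
grip_force: 0.0
```

Call:
servo_tool(motion=[[[0.2,-4,0,0,0,0],[0.3,-8,0,0,0,0],[0.5,-12.5,0,0,0,0],[0.5,-12.5,-4,0,0,0],[0.5,-12.5,-8,0,0,0],[0.5,-12.5,-10,0,0,0],[0.5,-12.5,-10,0,0,0],[0.5,-12.5,-10,0,0,0]]])

```text
time: 7.95
tcp_pos: [0.5269, -0.2461, 0.1025]
tool_rot: [-0.042, 0.999, 0.001, -0.001]
wrist_force: [0.0, 0.1, -0.2]
width: 0.998
grip_force: 0.0
```

```bash
cat > m.py <<'E'
from h import *
vv,uu=np.mgrid[:400,:640]
# subpixel-ish square fit: boundary of points in height band; centre and yaw by robust extents over angle scan
def sq(P,yaw=None):
    r=cv2.minAreaRect(P[:,:2].astype(np.float32)); a=np.radians((r[2]+45)%90-45 if yaw is None else yaw)
    R=np.array([[np.cos(a),-np.sin(a)],[np.sin(a),np.cos(a)]]); L=P[:,:2]@R
    lo,hi=np.percentile(L,.3,axis=0),np.percentile(L,99.7,axis=0)
    return np.round(R@((lo+hi)/2),4),np.round(hi-lo,4),round(np.degrees(a),2),len(P)
E
python3 - <<'E'
from m import *
shot('side','side2');shot('top','top2'); print({k:np.round(bot.get_obs()[k],4) for k in('tcp_pos','tool_rot')})
for n,roi in(('top',(uu>205)&(uu<300)&(vv>155)&(vv<230)),('side',(uu>290)&(uu<355)&(vv>130)&(vv<215))):
    C=cloud(n+'2'); z=C[...,2]; P=C[roi&(z>.079)&(z<.1)]; print(n,'carton',sq(P),np.percentile(P[:,2],[5,50,95]),sq(P,-7.9), (roi&(z>.1)).sum())
    C=cloud(n+'0'); z=C[...,2]; r2=(uu>345)&(uu<410)&(vv>158)&(vv<220) if n=='top' else (uu>325)&(uu<408)&(vv>232)&(vv<298)
    P=C[r2&(z>.014)&(z<.026)]; print(n,'lid',sq(P),sq(P,4.9))
s=cv2.imread('pics/side2.png'); t=cv2.imread('pics/top2.png')
c=lambda im,x,y,w,h:cv2.resize(im[y:y+h,x:x+w],(400,400),interpolation=cv2.INTER_CUBIC)
cv2.imwrite('pics/crop3.png',np.hstack([c(s,290,140,150,150),c(t,200,140,200,200)]))
E
```

```text
{'tcp_pos': array([ 0.5288, -0.247 ,  0.1052]), 'tool_rot': array([-0.0426,  0.9991, -0.001 ,  0.0017])}
top carton (array([0.5078, 0.1878]), array([0.1391, 0.1393]), np.float64(-7.78), 1512) [0.08056179 0.08596702 0.09156722] (array([0.5078, 0.1878]), array([0.1391, 0.1392]), np.float64(-7.9), 1512) 1076
top lid (array([ 0.5271, -0.2466]), array([0.1655, 0.1659]), np.float64(4.85), 1771) (array([ 0.5271, -0.2466]), array([0.1655, 0.1659]), np.float64(4.9), 1771)
side carton (array([0.5082, 0.2769]), array([0.1474, 0.3303]), np.float64(-2.23), 917) [0.08091562 0.08574812 0.09094173] (array([0.5045, 0.2758]), array([0.1652, 0.3196]), np.float64(-7.9), 917) 105
side lid (array([ 0.525 , -0.2461]), array([0.1665, 0.1687]), np.float64(5.28), 2159) (array([ 0.525, -0.246]), array([0.1662, 0.1685]), np.float64(4.9), 2159)
```

View pics/crop3.png

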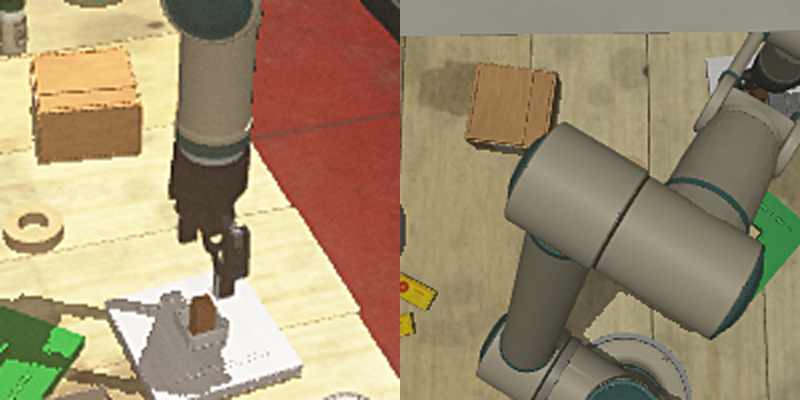

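Both flaps are shut flat: the side crop shows a flat top at (85,75), and the top camera gives a 139 mm square at (0.5078, 0.1878), yaw −7.8°. The open fingers straddle the post at crop (200,310). I'll descend and grip the post.

Call:
servo_tool(motion=[[[0,0,-2,0,0,0],[0,0,-4,0,0,0],[0,0,-5.5,0,0,0],[0,0,-6,0,0,0],[0,0,-6,0,0,0]]], fingers=1)

```text
time: 8.47
tcp_pos: [0.5277, -0.2464, 0.044]
tool_rot: [-0.043, 0.999, -0.0, 0.0]
wrist_force: [-0.1, 0.1, 0.2]
width: 1.002
grip_force: 0.0
```

Call:
servo_tool(motion=[[[0,0,0,0,0,0],[0,0,0,0,0,0],[0,0,0,0,0,0],[0,0,0,0,0,0],[0,0,0,0,0,0],[0,0,0,0,0,0],[0,0,0,0,0,0]]], fingers=0, squeeze=60)

```text
time: 9.05
tcp_pos: [0.5276, -0.2468, 0.0441]
tool_rot: [-0.042, 0.999, -0.0, 0.001]
wrist_force: [-0.6, -1.0, 5.3]
width: 0.247
grip_force: 60.0
```

Call:
servo_tool(motion=[[[0,0,0.3,0,0,0],[0,0,0.7,0,0,0],[0,0,1.5,0,0,0],[0,0,3,0,0,0],[0,0,5,0,0,0],[0,0,7.5,0,0,0],[0,0,10,0,0,0],[0,0,12,0,0,0],[0,0,13,0,0,0],[0,0,13,0,0,0]]])

```text
time: 9.88
tcp_pos: [0.5284, -0.2472, 0.1761]
tool_rot: [-0.042, 0.999, -0.001, 0.002]
wrist_force: [0.5, -0.1, -2.4]
width: 0.245
grip_force: 59.2
```

Call:
servo_tool(motion=[[[0,0,0,0,0,0],[0,0,0,0,0,0]]])

```text
time: 10.05
tcp_pos: [0.526, -0.2458, 0.1718]
tool_rot: [-0.042, 0.999, 0.001, -0.001]
wrist_force: [-0.4, -0.6, -2.7]
width: 0.244
grip_force: 59.2
```

Call:
servo_tool(motion=[[[0,0.5,0,0,0,-0.5],[-0.1,2,0,0,0,-1.5],[-0.2,4.2,0,0,0,-3],[-0.3,6.8,0,0,0,-4.5],[-0.4,9.6,0,0,0,-6],[-0.55,12.4,0,0,0,-7.5],[-0.7,15.2,0,0,0,-9],[-0.8,18,0,0,0,-10.5],[-0.9,20.8,0,0,0,-12],[-1,23.6,0,0,0,-12.7]]])

```text
time: 10.88
tcp_pos: [0.5159, -0.0086, 0.172]
tool_rot: [0.069, 0.998, 0.0, -0.001]
wrist_force: [0.7, -0.2, -3.2]
width: 0.245
grip_force: 59.1
```

Call:
servo_tool(motion=[[[-0.1,2.8,0,0,0,0],[-0.25,5.6,0,0,0,0],[-0.4,8.4,0,0,0,0],[-0.5,11.2,0,0,0,0],[-0.6,13.6,0,0,0,0],[-0.7,15.8,0,0,0,0],[-0.8,17.6,0,0,0,0],[-0.9,18.8,0,0,0,0],[-0.9,19.5,0,0,0,0],[-0.9,19.8,0,0,0,0]]])

```text
time: 11.72
tcp_pos: [0.5076, 0.1883, 0.1726]
tool_rot: [0.068, 0.998, -0.0, -0.001]
wrist_force: [-0.8, -0.1, -1.5]
width: 0.244
grip_force: 59.1
```

Call:
servo_tool(motion=[[[0,0,-0.5,0,0,0],[0,0,-1.2,0,0,0],[0,0,-1.9,0,0,0],[0,0,-2.2,0,0,0],[0,0,-2.2,0,0,0],[0,0,-2.2,0,0,0],[0,0,-2.2,0,0,0]]])

```text
time: 12.3
tcp_pos: [0.5083, 0.1873, 0.1514]
tool_rot: [0.069, 0.998, 0.0, 0.0]
wrist_force: [-0.0, -0.1, -2.8]
width: 0.244
grip_force: 59.2
```

```bash
python3 - <<'E'
from m import *
shot('side','side3');shot('top','top3'); print({k:np.round(bot.get_obs()[k],4) for k in('tcp_pos','tool_rot','wrist_force')})
for n,roi in(('top',(uu>195)&(uu<320)&(vv>140)&(vv<240)),('side',(uu>280)&(uu<375)&(vv>110)&(vv<235))):
    C=cloud(n+'3'); z=C[...,2]; print(n,np.histogram(z[roi],bins=np.arange(.06,.2,.01))[0]); P=C[roi&(z>.115)&(z<.14)]; print(n,'lid',sq(P),sq(P,-7.8))
s=cv2.imread('pics/side3.png'); t=cv2.imread('pics/top3.png')
c=lambda im,x,y,w,h:cv2.resize(im[y:y+h,x:x+w],(400,400),interpolation=cv2.INTER_CUBIC)
cv2.imwrite('pics/crop4.png',np.hstack([c(s,275,115,100,100),c(t,200,130,120,120)]))
E
```

```text
{'tcp_pos': array([0.5084, 0.1875, 0.1517]), 'tool_rot': array([6.860e-02, 9.976e-01, 1.000e-04, 4.000e-04]), 'wrist_force': array([-0.6632, -0.0738, -1.8406])}
top [  0   0   0   0   0  16 912 386  16   3   0   0   3   7]
top lid (array([0.5082, 0.1867]), array([0.1652, 0.1658]), np.float64(-8.06), 1311) (array([0.5081, 0.1869]), array([0.1648, 0.1661]), np.float64(-7.8), 1311)
side [153 141 243  70  29 121 967 173  66  10  17  20  11   1]
side lid (array([0.5435, 0.3372]), array([0.1757, 0.4921]), np.float64(-13.62), 1220) (array([0.5464, 0.3354]), array([0.2051, 0.4795]), np.float64(-7.8), 1220)
```

View pics/crop4.png

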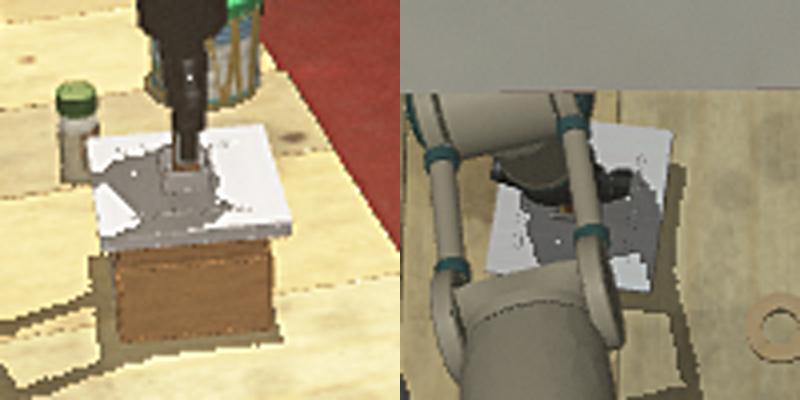

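The pair hangs level over the carton: outer lid at (0.508, 0.187), yaw −8°, against carton (0.508, 0.188), yaw −7.8°. I'll lower it slowly with a tiny trim.

Call:
servo_tool(motion=[[[0,0.05,-0.6,0,0,0.1],[0,0.05,-1.2,0,0,0.1],[0,0.05,-1.7,0,0,0.1],[0,0.05,-2.1,0,0,0.1],[0,0.05,-2.4,0,0,0.1],[0,0.05,-2.6,0,0,0.1],[0,0.05,-2.8,0,0,0.1],[0,0.05,-2.8,0,0,0.1]]])

```text
time: 13.07
tcp_pos: [0.5079, 0.1881, 0.1229]
tool_rot: [0.068, 0.998, -0.0, -0.0]
wrist_force: [-1.1, 0.4, -3.0]
width: 0.244
grip_force: 59.2
```

Call:
servo_tool(motion=[[[0,0,-0.1,0,0,0],[0,0,-0.2,0,0,0],[0,0,-0.3,0,0,0],[0,0,-0.4,0,0,0],[0,0,-0.5,0,0,0],[0,0,-0.5,0,0,0]]])

```text
time: 13.57
tcp_pos: [0.5081, 0.1881, 0.1182]
tool_rot: [0.068, 0.998, 0.0, 0.0]
wrist_force: [-0.9, 0.3, -2.0]
width: 0.245
grip_force: 59.1
```

Call:
servo_tool(motion=[[[0,0,-0.1,0,0,0],[0,0,-0.2,0,0,0],[0,0,-0.2,0,0,0]]])

```text
time: 13.82
tcp_pos: [0.5082, 0.188, 0.1179]
tool_rot: [0.068, 0.998, 0.0, 0.001]
wrist_force: [-2.7, -0.1, 7.7]
width: 0.244
grip_force: 60.5
```

Call:
servo_tool(motion=[[[0,0,0.1,0,0,0],[0,0,0.1,0,0,0]]])

```text
time: 13.98
tcp_pos: [0.5084, 0.1881, 0.118]
tool_rot: [0.068, 0.998, 0.0, 0.001]
wrist_force: [-0.9, -0.8, 4.7]
width: 0.243
grip_force: 60.0
```

Call:
servo_tool(motion=[[[0,0,0,0,0,0],[0,0,0,0,0,0],[0,0,0,0,0,0],[0,0,0,0,0,0],[0,0,0,0,0,0],[0,0,0.5,0,0,0],[0,0,1,0,0,0],[0,0,1,0,0,0]]], fingers=1)

```text
time: 14.65
tcp_pos: [0.509, 0.1883, 0.1286]
tool_rot: [0.068, 0.998, 0.0, 0.001]
wrist_force: [1.0, -0.4, -0.1]
width: 1.001
grip_force: 0.0
```

```bash
python3 - <<'E'
from m import *
shot('side','side4');shot('top','top4'); print({k:np.round(bot.get_obs()[k],4) for k in('tcp_pos','tool_rot','wrist_force')})
roi=(uu>195)&(uu<320)&(vv>140)&(vv<240)
C=cloud('top4'); z=C[...,2]; print(np.histogram(z[roi],bins=np.arange(.06,.2,.01))[0]); P=C[roi&(z>.088)&(z<.103)]; print('lid',sq(P),sq(P,-7.8),np.median(P[:,2]))
r=roi&(abs(C[...,0]-.508)<.045)&(abs(C[...,1]-.188)<.045)
A=np.c_[P,np.ones(len(P))]; print('plane slope deg',np.degrees(np.linalg.lstsq(A[:,[0,1,3]],P[:,2],rcond=None)[0][:2]))
for lo,hi in((.108,.12),(.132,.148)): P=C[r&(z>lo)&(z<hi)]; print(len(P),P[:,:2].min(0) if len(P) else'',P[:,:2].max(0) if len(P) else '')
s=cv2.imread('pics/side4.png'); t=cv2.imread('pics/top4.png')
c=lambda im,x,y,w,h:cv2.resize(im[y:y+h,x:x+w],(400,400),interpolation=cv2.INTER_CUBIC)
cv2.imwrite('pics/crop5.png',np.hstack([c(s,275,115,100,100),c(t,200,130,120,120)]))
E
```

```text
{'tcp_pos': array([0.5084, 0.1882, 0.1279]), 'tool_rot': array([6.760e-02, 9.977e-01, 2.000e-04, 6.000e-04]), 'wrist_force': array([-0.0824,  0.7344,  0.3367])}
[  0   2  92 992  49  14   1   1   1   0   4   1   6  40]
lid (array([0.5087, 0.1877]), array([0.1651, 0.1664]), np.float64(-7.82), 1099) (array([0.5086, 0.1877]), array([0.1651, 0.1664]), np.float64(-7.8), 1099) 0.09478365356510682
plane slope deg [0.05445722 0.18721226]
17 [0.4861433  0.19413478] [0.50046624 0.21119207]
1 [0.49906054 0.19117648] [0.49906054 0.19117648]
```

View pics/crop5.png

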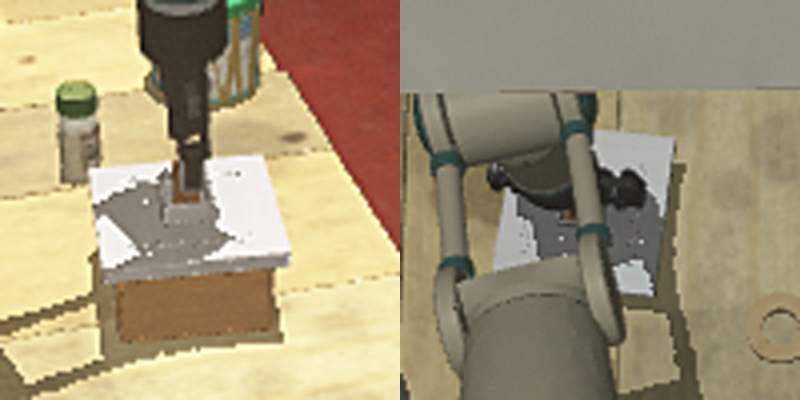

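The pair is seated level with its plate at 0.0948 m, square at (0.5086, 0.1877), and released. Next I'll drop to the collar and grip it.

Call:
servo_tool(motion=[[[0,0,-1,0,0,0],[0,0,-2,0,0,0],[0,0,-3,0,0,0],[0,0,-3.4,0,0,0],[0,0,-3.4,0,0,0],[0,0,-3.4,0,0,0]]])

```text
time: 15.25
tcp_pos: [0.5077, 0.188, 0.0926]
tool_rot: [0.068, 0.998, -0.0, -0.001]
wrist_force: [0.6, -0.4, 0.1]
width: 0.997
grip_force: 0.0
```

Call:
servo_tool(motion=[[[0,0,0,0,0,0],[0,0,0,0,0,0],[0,0,0,0,0,0],[0,0,0,0,0,0],[0,0,0,0,0,0],[0,0,0,0,0,0]]], fingers=0, squeeze=40)

```text
time: 15.75
tcp_pos: [0.5084, 0.1882, 0.094]
tool_rot: [0.068, 0.998, 0.0, 0.001]
wrist_force: [-0.6, -0.3, 4.3]
width: 0.529
grip_force: 44.9
```

Call:
servo_tool(motion=[[[0,0,0.1,0,0,0],[0,0,0.3,0,0,0],[0,0,0.6,0,0,0],[0,0,1,0,0,0],[0,0,1.5,0,0,0],[0,0,2,0,0,0],[0,0,2.5,0,0,0],[0,0,3.2,0,0,0],[0,0,4,0,0,0],[0,0,5,0,0,0]]])

```text
time: 16.58
tcp_pos: [0.5078, 0.188, 0.144]
tool_rot: [0.068, 0.998, -0.0, -0.0]
wrist_force: [0.7, 0.5, -0.5]
width: 0.524
grip_force: 44.3
```

Call:
servo_tool(motion=[[[0,0,1,0,0,0],[0,0,2,0,0,0],[0,0,3,0,0,0],[0,0,4,0,0,0],[0,0,4.7,0,0,0],[0,0,5,0,0,0],[0,0,5,0,0,0],[0,0,5,0,0,0],[0,0,5,0,0,0]]])

```text
time: 17.33
tcp_pos: [0.5076, 0.188, 0.1927]
tool_rot: [0.068, 0.998, -0.0, -0.001]
wrist_force: [0.1, -0.5, -1.5]
width: 0.528
grip_force: 44.3
```

```bash
python3 - <<'E'
from m import *
shot('side','side5');shot('top','top5'); print({k:np.round(bot.get_obs()[k],4) for k in('tcp_pos','tool_rot','wrist_force','grip_force','width')})
roi=(uu>195)&(uu<330)&(vv>130)&(vv<250)
C=cloud('top5'); z=C[...,2]; P=C[roi&(z>.18)&(z<.21)&(abs(C[...,0]-.508)<.1)&(abs(C[...,1]-.188)<.1)]; print('outer',sq(P),np.median(P[:,2]),np.degrees(np.linalg.lstsq(np.c_[P[:,:2],np.ones(len(P))],P[:,2],rcond=None)[0][:2]))
s=cv2.imread('pics/side5.png'); t=cv2.imread('pics/top5.png')
c=lambda im,x,y,w,h:cv2.resize(im[y:y+h,x:x+w],(400,400),interpolation=cv2.INTER_CUBIC)
cv2.imwrite('pics/crop6.png',np.hstack([c(s,275,115,100,100),c(t,200,130,120,120)]))
E
```

```text
{'tcp_pos': array([0.5077, 0.188 , 0.1927]), 'tool_rot': array([ 6.760e-02,  9.977e-01, -2.000e-04, -7.000e-04]), 'wrist_force': array([ 0.1814,  1.0401, -0.8008]), 'grip_force': np.float64(44.3471), 'width': np.float64(0.5256)}
outer (array([0.5071, 0.1872]), array([0.1662, 0.1661]), np.float64(-7.86), 1491) 0.19324167008644505 [0.11058525 0.19163317]
```

View pics/crop6.png

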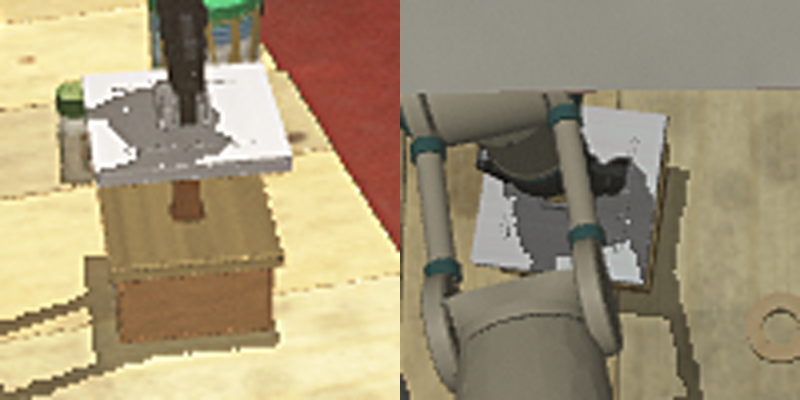

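The outer lid hangs level about 99 mm above its seat, held at the collar (side crop (185,110)). The inner lid with its post sits square on the carton (side crop (190,230)). I'll hand it in.

```bash
python3 -c "
from cell import bot
print(bot.sign_off())"
```

```text
the job is handed in; nothing more can be done
None
```

The job is handed in at about 17 s of robot time: both flaps are shut, the inner lid is seated square on the carton, the outer lid is held level about 10 cm above its seat, and the arm stayed clear of the jars, tin and tape roll.

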